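Seat the filling funnel in its stand

ROBOT

A 6-joint arm with a two-finger parallel gripper is mounted at the origin on a cart in front of the work surface, level with it; the furniture and walls round the work are solid. World frame = base frame: x ahead of the robot, y to its left, z up, the work surface at z = 0. Lengths are in mm, angles in rad, forces in N, time in s.
With the tool pointing down it reaches from about 300 to 775 mm from the base axis. Payload 14.6 kg.
Tool frame: the origin (TCP) lies midway between the tips of the shut fingers; the grasp point (between the pads) lies 19 mm behind it; z points along the fingers, y is the line along which they close (so a half turn about z gives the same grasp; the last joint's range is limited). The gripper opens to 94 mm and grips with 3 to 60 N. Pads are 16 mm wide; open, the fingers measure 119 mm over their backs; the gripper's body (75 mm by 177 mm) begins 78 mm behind the grasp point.
Start: joints at [1.159, 0.3, 1.521, -0, 1.321, -0.067], TCP at [185.902, 517.619, 205.446] pointing down, gripper open.
Joint ranges: [-3.03, 3.03], [-0.79, 2.21], [0.23, 2.52], [-1.04, 4.18], [0, 3.07], [-2.55, 2.55]. Speed limits (rad/s): [2.22, 2.22, 2.57, 3.14, 3.14, 3.14].

INTERFACE

Orientations are given as [roll, pitch, yaw] about the fixed x, y, z axes, in that order (R = Rz(yaw) Ry(pitch) Rx(roll)).
In Python, from cell import manip gives the robot as it stands.
- The arm moves only by the shell command python3 -m creep 'ROWS' [OPENING] [FORCE]. ROWS is text: rows parted by semicolons, each of 6 numbers parted by spaces: the shift along the tool's x, y, z normalised to -1 to 1, where 1 is 4 cm, then the turn, a rotation vector about the tool's x, y, z normalised to -1 to 1, where 1 is pi rad. In form: dx dy dz ax ay az; .... A call has 1 to 20 rows; each row shifts and turns the commanded pose from where the row before left it, along the tool's axes as they then stand; what a row does not reach is not made up. A row lasts 1/8 s, in which the tool goes at most 62.5 mm and 10.7 degrees, less where a joint would pass 70% of its speed; a pose out of reach is approached as far as the arm can. A call with a number of a shift or a turn outside -1 to 1 is refused whole. A call with a gripper value outside its range is refused whole. OPENING is the closure, from 0 (fully open) to 1 (shut), set as the call begins (- or left out, the last holds). The fingers move at their own pace and stop on an object; FORCE is the grip in N (left out, the last holds). Time passes only in rows, so rows that do not move let the fingers close. It gives the time, the measured TCP pose, the force, the opening and the grip force at its end, in the units of the state.
- manip.read_state(): the state, without advancing time (a new reading comes with each control period).
- manip.camera(name): name is "scene" or "top" or "wrist"; returns a dict with "color" (400x640x3 uint8, red, green, blue), "range_z" (400x640 float32, mm along the optical axis (not along the pixel's ray), 0 where there is no reading), "camera_matrix" (3x3 intrinsics, pixels), "T" (4x4, takes a point from camera to world coordinates). Camera axes: x right, y down, z forward; pixel columns grow to the right and rows downward; lengths in mm; the calibration is good to about 2 mm. A picture is of the moment at which its call begins.
- manip.sign_off(): hands the job in; it is judged then, once.
The state is a dict: "clock": time; "joints": joint angles; "qd": joint speeds; "effort": joint torques, N m; "eef_pos": TCP position; "eef_rot": TCP orientation; "wrist_force": force on the tool from outside, world axes, zero at the start; "moment": the same for the moment, N m; "finger_gap": finger opening in mm; "finger_force": force on a finger pad.
Only numpy, scipy, OpenCV 4.12 (cv2) and the standard library are available. Lean on these libraries where they do the work, as an engineer would, in place of code of your own. Each camera call takes 0.05 s, during which the arm holds its last target. There are 200 camera calls.

TASK

Take the larger of the two steel funnels out of its slanting rest and stand it upright, spout down, in the tapered collar of the filling stand: lower it in with the gripper rather than dropping it, until it sits fully home, and let go. Leave the smaller funnel in its own rest.

Things in the scene. Friction and masses are not known exactly. Their poses are not given: they have to be found in the camera images.
- funnel_large: Larger steel funnel, 113 mm long, loose, about 0.12 kg. Origin: centre of the spout's end; own z axis runs from spout to wide mouth. Outside diameter 20 mm at the spout's end, tapering to 54 mm at z = 80 mm; from z = 83 to 113 mm a straight round band 56 mm across, to be gripped across its outside (a 1 mm bead at the top). Treat the cone as solid. Starts leaning 25 degrees in rest_large.
- rest_large: Fixed grey rest of the larger funnel, base 100x80x8 mm, origin under its centre, z up. Its tapered sleeve encloses z = 15 to 50 mm of the funnel and leans 25 degrees toward the rest's -x, roughly toward the robot. The funnel's band is free all round. Draw the funnel out along its own axis, 50 mm or more; it comes freely, nothing holds it.
- funnel_small: Smaller steel funnel of the same form, 75 mm long, mouth band 37 mm across; leans likewise in its own rest of the same base size, 13 to 26 cm to the left or right of the other. Origin: centre of the spout's end, z axis toward the mouth. It stays where it is.
- collar_mouth (a point): Centre of the top opening, 135 mm above the table, of the filling stand's fixed upright tapered collar; z up. Bore 46 mm at the top, 29 at the bottom, 40 mm long, matching the larger funnel; outside 61 mm. A column stands 75 mm off along +x, 13 mm lower. Fully home, the funnel is upright, its spout end about 62 mm below this point. The collar centres it on the way down.

How it is judged:
By the outcome, as a careful person would: the job done as asked, in the order asked, and still so for the second after the job is handed in, with the robot touching nothing.
It also fails if it takes over 38 s, if anything falls off the work surface, if the arm or the gripper's body presses on something with over 40 N, if the wrist force passes 120 N, or if a joint passes its speed limit or range.

## Working session

There is one attempt and no reset: what is moved stays moved. The work goes in short steps, Python scripts to look and compute and a shell command to move; the robot and the scene stay as the last step left them, time stands still between calls to the robot, and variables do not carry over. Pictures are saved under pics/ and viewed, at most 10 in all, crops included, and the job is handed in when it is done.

```bash
mkdir -p pics; ls
python3 - <<'E'
from cell import manip
import cv2,numpy as np
for n in ("scene","top"):
    c=manip.camera(n); cv2.imwrite(f"pics/{n}.png",c["color"][:,:,::-1]); np.savez(f"{n}.npz",**c)
    print(n,c["T"].round(3).tolist(),c["camera_matrix"].tolist())
s=manip.read_state();print(s)
E
```

```text
pics
scene [[0.527, -0.649, 0.548, 86.882], [-0.85, -0.4, 0.343, -196.128], [-0.003, -0.647, -0.763, 763.075], [0.0, 0.0, 0.0, 1.0]] [[364.13794421316857, 0.0, 318.43766986494046], [0.0, 364.13794421316857, 204.91104210942123], [0.0, 0.0, 1.0]]
top [[-0.01, -0.996, 0.091, 487.233], [-1.0, 0.008, -0.017, 96.53], [0.016, -0.091, -0.996, 1140.01], [0.0, 0.0, 0.0, 1.0]] [[496.0634352147811, 0.0, 324.7354165623833], [0.0, 496.0634352147811, 194.76759018687073], [0.0, 0.0, 1.0]]
{'clock': 0.1, 'joints': array([ 1.15942708e+00,  3.00382370e-01,  1.52152840e+00,  3.14977725e-05,
        1.32071433e+00, -6.66008960e-02]), 'qd': array([-2.64973221e-04, -2.47380229e-03, -2.48814330e-03,  3.69734462e-04,
       -1.53111622e-03,  1.84395687e-05]), 'effort': array([ 1.12407946e-03, -5.32641363e+01, -3.53281510e+01,  7.09531526e-02,
        2.35219148e-02, -4.41467603e-05]), 'eef_pos': array([185.78636005, 517.41308481, 204.95728972]), 'eef_rot': array([-3.14056452e+00, -9.91535097e-05,  2.79681644e+00]), 'wrist_force': array([ 0.32056355, -0.41669082,  0.22706773]), 'moment': array([-0.02256328,  0.01159203, -0.03738986]), 'finger_force': 0.0, 'finger_gap': 93.6804950070784}
```

View pics/scene.png

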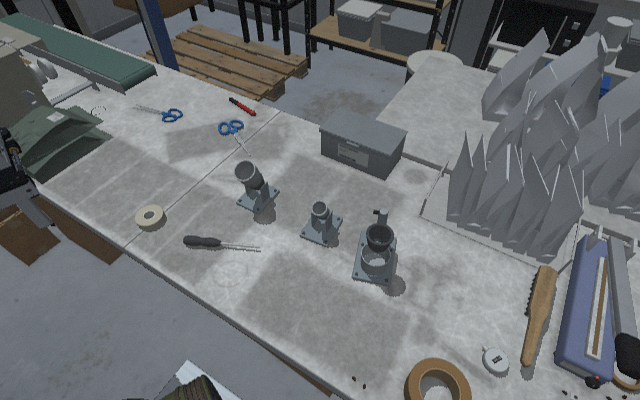

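View pics/top.png

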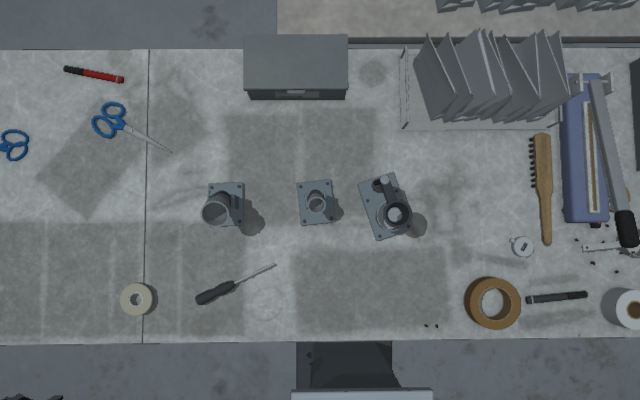

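The top view shows the large funnel with its mouth near (215,208), the small one near (316,202), and the collar near (396,213) with its column at (382,183). Next I'll take crops and point clouds.

```bash
cat > h.py <<'E'
import numpy as np
def cloud(c,box):
    u0,v0,u1,v1=box; V,U=np.mgrid[v0:v1,u0:u1]; z=c["range_z"][v0:v1,u0:u1]; K=c["camera_matrix"]
    m=z>0; P=np.c_[(U[m]-K[0,2])/K[0,0]*z[m],(V[m]-K[1,2])/K[1,1]*z[m],z[m]]
    return P@c["T"][:3,:3].T+c["T"][:3,3]
E
python3 - <<'E'
import numpy as np,cv2
from h import *
t=np.load("top.npz");s=np.load("scene.npz")
a=cv2.resize(t["color"][165:255,190:290,::-1],None,fx=4,fy=4,interpolation=2)
b=cv2.resize(t["color"][165:255,350:450,::-1],None,fx=4,fy=4,interpolation=2)
cv2.imwrite("pics/c1.png",np.hstack([a,b]))
a=cv2.resize(s["color"][145:225,220:300,::-1],None,fx=5,fy=5,interpolation=2)
b=cv2.resize(s["color"][205:285,345:425,::-1],None,fx=5,fy=5,interpolation=2)
cv2.imwrite("pics/c2.png",np.hstack([a,b]))
for n,c,bx in (("top L",t,(190,165,250,240)),("scene L",s,(228,150,285,220)),("top S",t,(350,165,420,245)),("scene S",s,(345,205,410,290)),("top small",t,(290,175,340,225))):
    P=cloud(c,bx); print(n,len(P))
    for lo,hi in ((3,15),(15,40),(40,70),(70,90),(90,105),(105,115),(115,125),(125,130),(130,140),(140,160)):
        Q=P[(P[:,2]>lo)&(P[:,2]<hi)]
        if len(Q)>3: print(lo,hi,len(Q),Q.min(0).round(),Q.max(0).round(),Q.mean(0).round(1))
E
```

```text
top L 4465
3 15 924 [492. 251.   3.] [662. 386.  14.] [579.1 298.8   7. ]
15 40 25 [560. 274.  15.] [612. 338.  40.] [574.7 277.6  30.3]
40 70 190 [549. 274.  40.] [599. 334.  70.] [569.3 300.1  60.1]
70 90 221 [535. 281.  70.] [594. 327.  90.] [560.2 306.4  80.5]
90 105 140 [526. 277.  90.] [586. 331. 105.] [546.4 310.5  97.1]
105 115 79 [520. 276. 105.] [580. 331. 115.] [543.7 306.6 110.4]
115 125 137 [518. 276. 115.] [580. 330. 125.] [542.9 304.5 119.9]
125 130 42 [524. 277. 125.] [577. 333. 130.] [554.2 305.  127.2]
130 140 81 [537. 276. 130.] [572. 333. 140.] [558.4 301.  134.8]
140 160 22 [559. 284. 140.] [569. 319. 144.] [566.1 302.2 141.6]
scene L 3968
3 15 799 [471. 202.   3.] [769. 497.  15.] [577.2 314.4   7.4]
15 40 77 [556. 275.  15.] [586. 335.  40.] [567.7 297.3  26.9]
40 70 124 [547. 275.  40.] [592. 335.  70.] [568.1 286.4  57.1]
70 90 116 [540. 281.  70.] [585. 329.  90.] [564.2 306.3  81.2]
90 105 125 [524. 279.  90.] [582. 333. 105.] [555.2 311.1  97.7]
105 115 99 [521. 278. 105.] [579. 333. 115.] [550.4 307.6 110. ]
115 125 113 [516. 276. 115.] [576. 334. 125.] [
[... 978 characters left out ...]
.] [573. -32.  62.] [529.8 -69.4  51.2]
90 105 68 [517. -87.  96.] [558. -49. 105.] [541.2 -64.6 101. ]
105 115 101 [514. -89. 105.] [605. -23. 115.] [545.2 -63.  110.1]
115 125 272 [513. -93. 115.] [618. -21. 125.] [572.6 -53.9 120.8]
125 130 59 [511. -90. 125.] [562. -43. 130.] [543.4 -63.4 127.5]
130 140 261 [509. -95. 130.] [569. -37. 138.] [539.6 -65.8 134.8]
top small 2494
3 15 1169 [523.  44.   3.] [637. 157.  14.] [574.5  99.2   7.6]
15 40 10 [559.  72.  15.] [614. 136.  40.] [586.9 105.2  29.6]
40 70 204 [556.  75.  40.] [599. 121.  70.] [575.8  98.5  60.8]
70 90 111 [544.  82.  70.] [593. 114.  90.] [562.8  97.7  81.6]
90 105 92 [546.  78.  90.] [582. 117. 105.] [567.2  98.4  97.4]
```

View pics/c1.png

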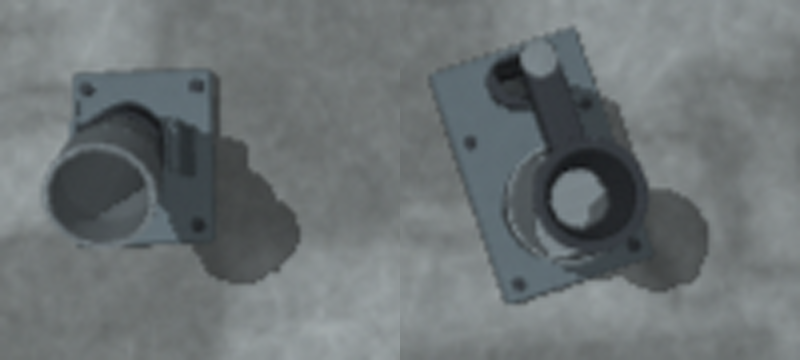

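View pics/c2.png

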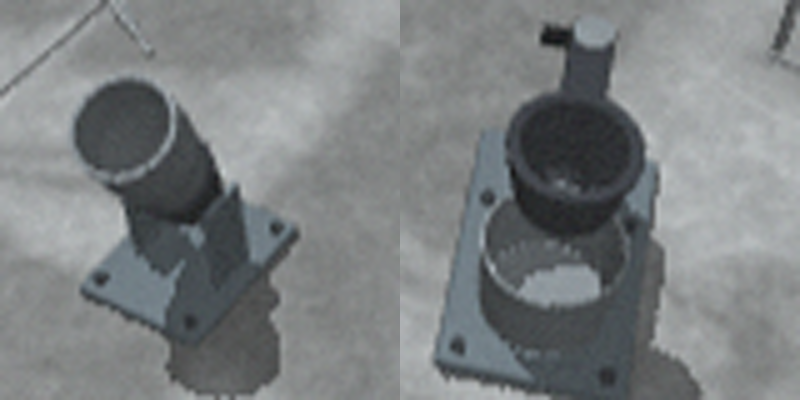

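The crops show the large funnel's rim circle at about (100,195) in the left half of c1. The collar opening is at (590,198) and the column at (540,58). Now I'll fit the model to the cloud.

```bash
cat > plan.py <<'E'
import numpy as np
from scipy.spatial.transform import Rotation as R
from cell import manip
def rel(ptgt,Rt):
    s=manip.read_state(); A=R.from_euler("xyz",s["eef_rot"]).as_matrix()
    print("clock",round(s["clock"],2),"pos",s["eef_pos"].round(1),"d tool mm",(A.T@(ptgt-s["eef_pos"])).round(1),
      "turn/pi",(R.from_matrix(A.T@Rt).as_rotvec()/np.pi).round(4),"shift in target axes",(Rt.T@(ptgt-s["eef_pos"])).round(1),"j",s["joints"].round(2))
def Rfrom(z,y):
    z=z/np.linalg.norm(z); y=y-z*(y@z); y/=np.linalg.norm(y); return np.c_[np.cross(y,z),y,z]
E
python3 - <<'E'
import numpy as np
from h import *; from plan import *
from scipy.optimize import least_squares
t=np.load("top.npz");s=np.load("scene.npz")
def fit(Ps,tl=None):
    def f(p):
        a=np.array([np.sin(p[4])*np.cos(p[3]),np.sin(p[4])*np.sin(p[3]),np.cos(p[4])]); d=Ps-p[:3]; S=d@a; r=np.linalg.norm(d-S[:,None]*a,axis=1)
        e=np.where(S>-30,np.maximum(np.abs(r-27.5)-.5,0),0); e=np.where((r<24)|(S<-30),4,e)
        return np.r_[e,np.maximum(S,0)*2, 5*(p[4]-np.radians(25))*180/np.pi]
    g=None
    for dx in(-4,0,4):
      for ps in (2.8,3.14,3.5):
        q=least_squares(f,[542+dx,305,132,ps,.436],loss="soft_l1",x_scale=[1,1,1,.05,.05])
        if g is None or q.cost<g.cost:g=q
    return g.x,g.cost
pc=[]
for c,b in((t,(190,165,250,240)),(s,(228,150,285,220))):
    P=cloud(c,b); P=P[(P[:,2]>92)&(P[:,1]>260)]; pc.append(P); print(fit(P))
x,_=fit(np.vstack(pc)); print("both",x)
for c,b in((t,(350,165,420,245)),(s,(345,205,410,290))):
    P=cloud(c,b);P=P[(abs(P[:,2]-135)<2.5)&(np.hypot(P[:,0]-540,P[:,1]+66)<36)]
    A=np.c_[2*P[:,:2],np.ones(len(P))]; q=np.linalg.lstsq(A,(P[:,:2]**2).sum(1),rcond=None)[0]
    print("collar",q[:2],(P.min(0)+P.max(0))/2)
a=np.array([np.sin(x[4])*np.cos(x[3]),np.sin(x[4])*np.sin(x[3]),np.cos(x[4])])
np.savez("fun.npz",rim=x[:3],a=a); Rt=Rfrom(-a,np.array([0,1.,0]))
print(a); rel(x[:3]+60*a,Rt)
E
```

```text
(array([5.42465721e+02, 3.04122789e+02, 1.32698928e+02, 3.09677199e+00,
       4.37715871e-01]), np.float64(373.4617300691421))
(array([5.40906198e+02, 3.05380431e+02, 1.33061863e+02, 3.12690368e+00,
       4.36591263e-01]), np.float64(422.57245324549996))
both [5.41784959e+02 3.04617844e+02 1.33351866e+02 3.12434210e+00
 4.42736432e-01]
collar [540.12745731 -67.15899258] [540.27712615 -67.16162717 134.99610739]
collar [538.34269047 -65.96637265] [537.99807451 -65.85992859 134.97334234]
[-0.42834992  0.00739001  0.90358272]
clock 0.1 pos [185.8 517.4 205. ] d tool mm [-382.6  -88.2   17.4] turn/pi [-0.0223 -0.14   -0.1073] shift in target axes [-291.  -211.2  158.8] j [ 1.16  0.3   1.52  0.    1.32 -0.07]
```

```bash
python3 -m creep '-0.8 -0.18 0 0 0 0;-0.8 -0.18 0 0 0 0;-0.8 -0.18 0 0 0 0;-0.8 -0.18 0 0 0 0;-0.8 -0.18 0 0 0 0;-0.8 -0.18 0 0 0 0;-0.8 -0.18 0 0 0 0;-0.8 -0.18 0 0 0 0;-0.8 -0.18 0 0 0 0;-0.8 -0.18 0 0 0 0;-0.8 -0.18 0 0 0 0;-0.8 -0.18 0 0 0 0;0 0 0 -0.0037 -0.0233 -0.0179;0 0 0 -0.0037 -0.0233 -0.0179;0 0 0 -0.0037 -0.0233 -0.0179;0 0 0 -0.0037 -0.0233 -0.0179;0 0 0 -0.0037 -0.0233 -0.0179;0 0 0 -0.0037 -0.0233 -0.0179;0 0 0 0 0 0' 0
cat > g.py <<'E'
import sys; from plan import *
d=np.load("fun.npz"); rel(d["rim"]+float(sys.argv[1])*d["a"],Rfrom(-d["a"],np.array([0,1.,0])))
E
python3 g.py 60
python3 - <<'E'
from cell import manip
import cv2,numpy as np
c=manip.camera("wrist"); cv2.imwrite("pics/w1.png",c["color"][:,:,::-1]); np.savez("w1.npz",**c)
E
```

```text
clock: 2.48
eef_pos: [517.3, 306.4, 205.0]
eef_rot: [-3.134, 0.441, -3.141]
wrist_force: [0.5, 0.2, 0.5]
finger_gap: 94.0
finger_force: 0.0
clock 2.48 pos [517.3 306.4 205. ] d tool mm [ 8.6 -1.3 15.3] turn/pi [ 0.0001 -0.0004  0.0001] shift in target axes [ 8.6 -1.3 15.2] j [ 0.58  0.23  1.68 -0.31  0.89 -0.83]
```

View pics/w1.png

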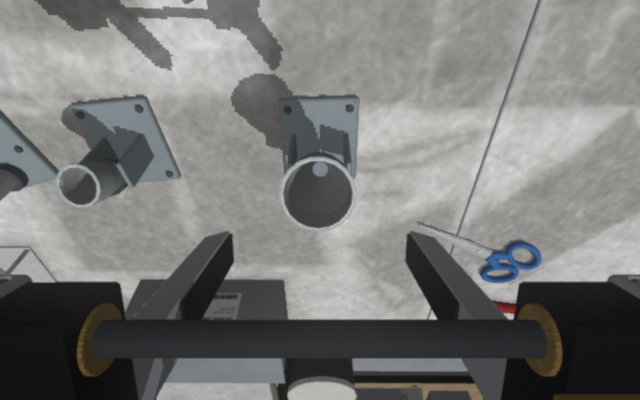

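In the wrist view the rim is centred at about (318,193), between the fingertips at columns 232 and 406, so the lateral alignment is good. I'll check with a rim fit from here.

Run:
```python
import numpy as np
from h import *
w=np.load("w1.npz"); d=np.load("fun.npz"); a=d["a"]
P=cloud(w,(265,140,372,245)); q=P-d["rim"]; S=q@a; m=abs(S)<4
Q=P[m]; print(m.sum()); c=Q.mean(0); u,s,vt=np.linalg.svd(Q-c); n=vt[2]*np.sign(vt[2][2]); print("n",n,"a",a)
B=vt[:2]; X=(Q-c)@B.T; k=np.linalg.lstsq(np.c_[2*X,np.ones(len(X))],(X**2).sum(1),rcond=None)[0]
print("centre",c+k[:2]@B,"r",np.sqrt(k[2]+k[:2]@k[:2]),"prev",d["rim"])
```

```text
396
n [-4.25137792e-01  6.48782435e-04  9.05128409e-01] a [-0.42834992  0.00739001  0.90358272]
centre [541.55017836 305.26623682 129.31588466] r 27.2606095335227 prev [541.78495926 304.61784369 133.35186602]
```

```bash
python3 -m creep '0.12 -0.01 0.2 0 0 0;0.11 -0.01 0.2 0 0 0;0 0 0.4 0 0 0;0 0 0.4 0 0 0;0 0 0.4 0 0 0;0 0 0.4 0 0 0;0 0 0.4 0 0 0;0 0 0.38 0 0 0;0 0 0 0 0 0'; python3 g.py -36;  python3 -m creep '0 0 0 0 0 0;0 0 0 0 0 0;0 0 0 0 0 0;0 0 0 0 0 0;0 0 0 0 0 0;0 0 0 0 0 0' 1 25
python3 - <<'E'
from cell import manip
import cv2
c=manip.camera("wrist"); cv2.imwrite("pics/w2.png",c["color"][:,:,::-1])
E
```

```text
clock: 3.65
eef_pos: [557.3, 304.6, 99.6]
eef_rot: [-3.134, 0.441, 3.141]
wrist_force: [0.1, -0.3, 0.4]
finger_gap: 94.2
finger_force: 0.0
clock 3.65 pos [557.3 304.6  99.6] d tool mm [-0.4 -0.3 -1.1] turn/pi [-0.0001 -0.0006 -0.    ] shift in target axes [-0.4 -0.3 -1.1] j [ 0.54  0.42  1.69 -0.36  0.69 -0.79]
clock: 4.4
eef_pos: [557.5, 305.0, 101.3]
eef_rot: [-3.135, 0.443, 3.141]
wrist_force: [-1.4, -1.6, 3.2]
finger_gap: 56.6
finger_force: 25.0
```

View pics/w2.png

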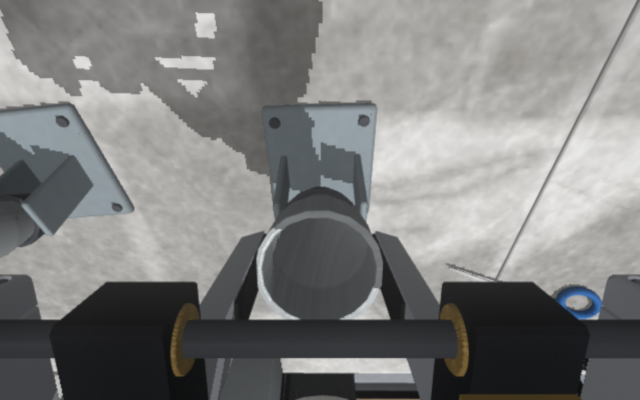

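The mouth (320,265) sits squarely between the pads, and the gap of 56.6 mm matches the band. Next I draw it out along its axis.

```bash
python3 -m creep '0 0 0 0 0 0;0 0 -0.1 0 0 0;0 0 -0.2 0 0 0;0 0 -0.3 0 0 0;0 0 -0.4 0 0 0;0 0 -0.4 0 0 0;0 0 -0.4 0 0 0;0 0 -0.4 0 0 0;0 0 -0.4 0 0 0;0 0 -0.3 0 0 0;0 0 0 0 0 0' - 40
python3 - <<'E'
from plan import *
rel(np.array([539.5,-66.5,260]),Rfrom(np.array([0,0,-1.]),np.array([0,1.,0])))
E
```

```text
clock: 5.82
eef_pos: [507.7, 306.0, 206.8]
eef_rot: [-3.136, 0.444, 3.141]
wrist_force: [0.2, 0.6, -1.4]
finger_gap: 56.3
finger_force: 40.0
clock 5.83 pos [507.7 306.  206.8] d tool mm [ -51.7 -372.7  -32.2] turn/pi [-0.0018  0.1412 -0.0005] shift in target axes [ -31.8 -372.5  -53.2] j [ 0.59  0.21  1.7  -0.32  0.89 -0.82]
```

```bash
python3 -m creep '0 0 -0.2 0 0.0235 0;0 0 -0.2 0 0.0235 0;0 0 -0.2 0 0.0235 0;0 0 -0.2 0 0.0235 0;0 0 -0.2 0 0.0235 0;0 0 -0.3 0 0.0235 0;0 0 0 0 0 0'
python3 -m creep '0 -0.4 0 0 0 0;-0.06 -0.8 0 0 0 0;-0.06 -0.8 0 0 0 0;-0.06 -0.8 0 0 0 0;-0.06 -0.8 0 0 0 0;-0.06 -0.8 0 0 0 0;-0.06 -0.8 0 0 0 0;-0.06 -0.8 0 0 0 0;-0.06 -0.8 0 0 0 0;-0.06 -0.8 0 0 0 0;-0.06 -0.8 0 0 0 0;0 -0.7 0 0 0 0;0 -0.2 0 0 0 0;0 0 0 0 0 0;0 0 0 0 0 0'
python3 - <<'E'
from plan import *
from h import cloud; import cv2
rel(np.array([539.5,-66.5,260]),Rfrom(np.array([0,0,-1.]),np.array([0,1.,0])))
im=[]
for n in("scene","top"):
    c=manip.camera(n); np.savez(n+"2.npz",**c)
    im.append(cv2.resize(c["color"][120:300,300:500,::-1],None,fx=2,fy=2,interpolation=2))
cv2.imwrite("pics/s3.png",np.hstack(im))
E
```

```text
clock: 6.7
eef_pos: [496.2, 305.9, 255.4]
eef_rot: [-3.135, -0.0, 3.138]
wrist_force: [-0.2, 0.4, -1.3]
finger_gap: 56.3
finger_force: 40.0
clock: 8.57
eef_pos: [518.0, -65.3, 258.1]
eef_rot: [-3.135, -0.0, 3.139]
wrist_force: [-0.1, -1.1, -1.3]
finger_gap: 56.0
finger_force: 40.0
clock 8.57 pos [518.  -65.3 258.1] d tool mm [-21.5  -1.2  -1.9] turn/pi [-0.0019 -0.0001 -0.0007] shift in target axes [-21.5  -1.2  -1.9] j [-0.19  0.2   1.52 -0.01  1.42 -1.76]
```

View pics/s3.png

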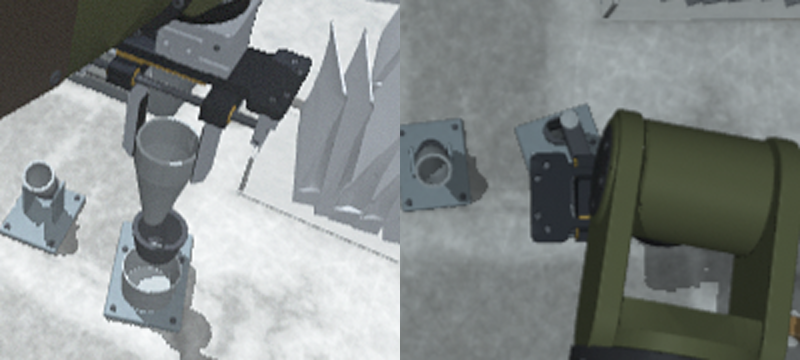

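The scene view shows the funnel held upright above the collar, with its mouth at (167,140) and the spout pointing into the collar at (160,235). Next I measure its axis in the grip from the depth.

Run:
```python
import numpy as np
from h import *
from scipy.optimize import least_squares
c=np.load("scene2.npz"); P=cloud(c,(358,178,404,236))
P=P[(np.hypot(P[:,0]-518,P[:,1]+65)<36)&(P[:,2]>180)]
z=[0,80,83,113]; r=[10,27,28,28]
def f(p):
    a=np.array([p[3],p[4],1]);a/=np.linalg.norm(a);d=P-p[:3];S=d@a
    return np.linalg.norm(d-S[:,None]*a,axis=1)-np.interp(S,z,r)
q=least_squares(f,[518,-65,177,0,0],loss="soft_l1",x_scale=[1,1,1,.05,.05]);print(len(P),q.x.round(3),np.median(abs(f(q.x))))
Pq=P[abs(f(q.x))<2];print(len(Pq),Pq.min(0),Pq.max(0))
```

```text
1471 [ 5.15279e+02 -6.26710e+01  1.83913e+02  3.00000e-03 -1.60000e-02] 0.8701244961238395
1225 [486.70940462 -94.48924477 181.18997434] [544.63578528 -34.79888475 335.91665858]
```

Run:
```python
import numpy as np
from h import *
from scipy.optimize import least_squares
c=np.load("scene2.npz"); P=cloud(c,(345,170,410,240))
P=P[(np.hypot(P[:,0]-518,P[:,1]+65)<32)&(P[:,2]>165)&(P[:,2]<284)&((P[:,:2]-[518,-65])@[.85,.53]<5)]
z=[0,80,83,113]; r=[10,27,28,28]
def f(p):
    a=np.array([p[3],p[4],1]);a/=np.linalg.norm(a);d=P-p[:3];S=d@a
    return np.linalg.norm(d-S[:,None]*a,axis=1)-np.interp(S,z,r)
q=least_squares(f,[518,-65,177,0,0],loss="soft_l1",x_scale=[1,1,1,.05,.05],f_scale=.7);print(len(P),q.x.round(3),np.median(abs(f(q.x))))
for lo in range(165,285,10):
    m=(P[:,2]>=lo)&(P[:,2]<lo+10); print(lo,m.sum(),np.median(f(q.x)[m]).round(2) if m.any() else '')
```

```text
609 [ 5.15917e+02 -6.28550e+01  1.79668e+02  1.00000e-02 -8.00000e-03] 0.32555760912439524
165 0 
175 10 -0.01
185 24 0.07
195 28 0.14
205 34 -0.09
215 41 0.02
225 43 -0.1
235 56 -0.03
245 64 0.01
255 76 0.08
265 125 -0.05
275 108 -0.16
```

```bash
python3 -m creep '-0.3 -0.03 0 0 0 0;-0.25 -0.03 0 0 0 0;0 0 0 0.001 0 0;0 0 0.2 0 0 0;0 0 0.3 0 0 0;0 0 0.4 0 0 0;0 0 0.4 0 0 0;0 0 0.4 0 0 0;0 0 0.3 0 0 0;0 0 0.2 0 0 0;0 0 0.15 0 0 0;0 0 0 0 0 0;0 0 0 0 0 0'
python3 -m creep '0 0 0.05 0 0 0;0 0 0.05 0 0 0;0 0 0 0 0 0'
```

```text
clock: 10.3
eef_pos: [540.3, -69.3, 164.5]
eef_rot: [-3.132, 0.0, 3.139]
wrist_force: [0.9, 0.2, -1.2]
finger_gap: 56.0
finger_force: 40.0
clock: 10.68
eef_pos: [540.2, -69.2, 160.1]
eef_rot: [-3.133, -0.0, 3.139]
wrist_force: [1.8, 1.7, -0.8]
finger_gap: 56.3
finger_force: 40.0
```

```bash
python3 -m creep '-0.01 0.03 0 -0.003 0 0;0 0 0 0 0 0;0 0 0 0 0 0'; python3 -m creep '0 0 0.05 0 0 0;0 0 0.05 0 0 0;0 0 0 0 0 0;0 0 0 0 0 0'
```

```text
clock: 11.05
eef_pos: [540.4, -68.2, 160.1]
eef_rot: [3.141, -0.001, 3.138]
wrist_force: [-0.3, 0.0, -1.4]
finger_gap: 56.2
finger_force: 40.0
clock: 11.55
eef_pos: [540.5, -68.1, 156.1]
eef_rot: [3.141, -0.0, 3.138]
wrist_force: [-0.1, -0.4, -1.8]
finger_gap: 56.4
finger_force: 40.0
```

Free and centred. I'll continue in small steps until it seats.

```bash
python3 -m creep '0 0 0.05 0 0 0;0 0 0 0 0 0'; python3 -m creep '0 0 0.05 0 0 0;0 0 0 0 0 0';python3 -m creep '0 0 0.05 0 0 0;0 0 0 0 0 0'
```

```text
clock: 11.8
eef_pos: [540.6, -68.1, 154.1]
eef_rot: [3.141, -0.0, 3.139]
wrist_force: [0.9, 1.4, -1.2]
finger_gap: 56.5
finger_force: 40.0
clock: 12.05
eef_pos: [540.9, -68.0, 152.6]
eef_rot: [3.141, 0.001, 3.139]
wrist_force: [2.7, 2.6, 3.1]
finger_gap: 56.2
finger_force: 40.0
clock: 12.3
eef_pos: [541.4, -67.9, 152.1]
eef_rot: [3.141, 0.003, 3.139]
wrist_force: [-1.9, 5.0, 18.3]
finger_gap: 56.2
finger_force: 40.0
```

```bash
python3 -m creep '0 0.02 0 0 0 0;0 0 0 0 0 0;0 0 0 0 0 0' - 6
python3 - <<'E'
from cell import manip
import cv2,numpy as np
from h import *
from scipy.optimize import least_squares
c=manip.camera("scene"); np.savez("scene3.npz",**c)
cv2.imwrite("pics/s4.png",cv2.resize(c["color"][160:300,300:460,::-1],None,fx=4,fy=4,interpolation=2))
P=cloud(c,(340,190,420,290))
P=P[(np.hypot(P[:,0]-539,P[:,1]+66)<32)&(P[:,2]>140)&(P[:,2]<182)&((P[:,:2]-[539,-66])@[.85,.53]<5)]
z=[0,80,83,113]; r=[10,27,28,28]
def f(p):
    a=np.array([p[3],p[4],1]);a/=np.linalg.norm(a);d=P-p[:3];S=d@a
    return np.linalg.norm(d-S[:,None]*a,axis=1)-np.interp(S,z,r)
q=least_squares(f,[539,-66,73,0,0],loss="soft_l1",x_scale=[1,1,1,.05,.05],f_scale=.7);print(len(P),q.x.round(3),np.median(abs(f(q.x))))
E
```

```text
clock: 12.68
eef_pos: [541.1, -67.5, 151.2]
eef_rot: [-3.141, 0.002, 3.138]
wrist_force: [1.1, 0.5, 9.4]
finger_gap: 57.1
finger_force: 6.0
272 [ 5.40002e+02 -6.61220e+01  7.29990e+01  1.00000e-03  4.00000e-03] 0.37270497553798165
```

View pics/s4.png

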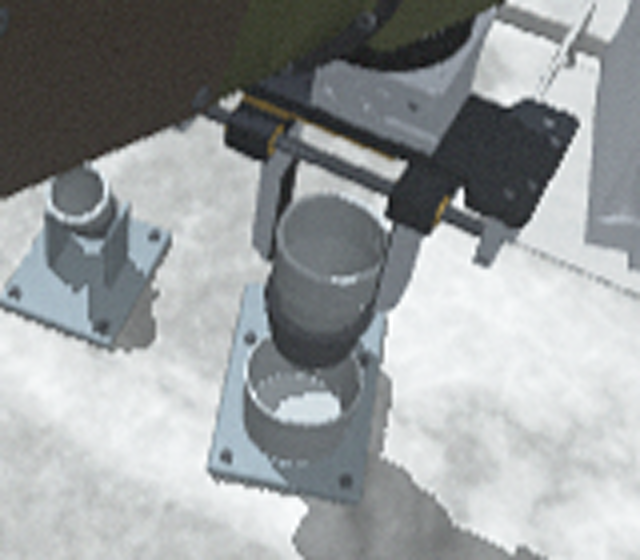

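The picture shows the funnel, mouth at (333,235), seated upright in the collar. The fit puts the spout end at z = 73.0 mm with under 0.3° of tilt, so it is home. I'll release and retreat upward.

```bash
python3 -m creep '0 0 0 0 0 0;0 0 0 0 0 0;0 0 0 0 0 0;0 0 0 0 0 0;0 0 0 0 0 0;0 0 0 0 0 0' 0; python3 -m creep '0 0 -0.2 0 0 0;0 0 -0.4 0 0 0;0 0 -0.6 0 0 0;0 0 -0.6 0 0 0;0 0 -0.6 0 0 0;0 0 -0.6 0 0 0;0 0 -0.6 0 0 0;0 0 -0.4 0 0 0;0 0 0 0 0 0;0 0 0 0 0 0'
python3 - <<'E'
from cell import manip
import cv2,numpy as np
from h import *
from scipy.optimize import least_squares
c=manip.camera("scene")
cv2.imwrite("pics/s5.png",cv2.resize(c["color"][140:300,220:460,::-1],None,fx=3,fy=3,interpolation=2))
P=cloud(c,(340,190,420,290))
P=P[(np.hypot(P[:,0]-539,P[:,1]+66)<32)&(P[:,2]>140)&(P[:,2]<182)&((P[:,:2]-[539,-66])@[.85,.53]<5)]
z=[0,80,83,113]; r=[10,27,28,28]
def f(p):
    a=np.array([p[3],p[4],1]);a/=np.linalg.norm(a);d=P-p[:3];S=d@a
    return np.linalg.norm(d-S[:,None]*a,axis=1)-np.interp(S,z,r)
q=least_squares(f,[539,-66,73,0,0],loss="soft_l1",x_scale=[1,1,1,.05,.05],f_scale=.7);print(len(P),q.x.round(3),np.median(abs(f(q.x))))
E
```

```text
clock: 13.48
eef_pos: [540.5, -67.4, 150.1]
eef_rot: [3.141, -0.001, 3.138]
wrist_force: [0.3, -0.5, -0.6]
finger_gap: 94.1
finger_force: 0.0
clock: 14.72
eef_pos: [540.3, -67.3, 309.3]
eef_rot: [3.141, -0.002, 3.138]
wrist_force: [0.9, -0.1, 0.5]
finger_gap: 94.1
finger_force: 0.0
267 [ 5.41375e+02 -6.65160e+01  7.30730e+01 -1.40000e-02  9.00000e-03] 0.40686166224024944
```

View pics/s5.png

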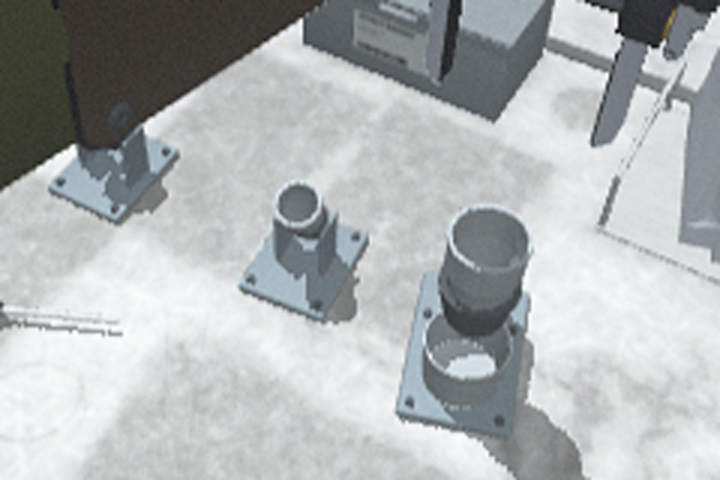

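The funnel, mouth at (488,240), stands in the collar with the spout end at z ≈ 73 mm. The small funnel at (300,205) is untouched and the gripper is clear of everything, so I'm handing in.

```bash
python3 -c "from cell import manip; print(manip.sign_off())"
```

```text
the job is handed in; nothing more can be done
None
```

The larger funnel stands upright, fully home in the collar and released, with its spout end measured at 73 mm above the table; the smaller funnel was left in its rest, and I handed the job in at about 15 s.

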